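# Rock a sample turntable's drive into mesh and index it

### The arm

A 6-joint arm with a two-finger parallel gripper is mounted at the origin on a cart in front of the work surface, level with it; the furniture and walls round the work are solid. World frame = base frame: x ahead of the robot, y to its left, z up, the work surface at z = 0. Lengths are in m, angles in degrees, forces in N, time in s.
With the tool pointing down it reaches from about 0.4 to 0.825 m from the base axis. Payload 7 kg.
Tool frame: the origin (TCP) lies on the centre line of the jaws, within the pads' length; the fingertips stand 19 mm ahead of it and the grasp point (between the pads) is the TCP (r.tip_extent is the distance from the TCP to the fingertips, in m); z points along the fingers, y is the line along which they close (so a half turn about z gives the same grasp; the last joint's range is limited). The gripper opens to 88 mm and grips with 3 to 60 N. Pads are 19 mm wide; open, the fingers measure 130 mm over their backs; the gripper's body (78 mm by 193 mm) begins 47 mm behind the grasp point.
Start: joints at [91.851, 20.546, 0.682, 0, -70.136, -16.507], TCP at [0.171, 0.653, 0.218] pointing down, gripper open.
Joint ranges: [-176.03, 176.03], [-82.01, 121.73], [-58.28, 71.71], [-173.87, 95.51], [-174.79, -0.11], [-173.66, 173.66]. Speed limits (degrees/s): [136.94, 136.94, 172.46, 180, 180, 180].

### API

Orientations are given as [roll, pitch, yaw] about the fixed x, y, z axes, in that order (R = Rz(yaw) Ry(pitch) Rx(roll)).
In Python, from plant import r gives the robot as it stands. The module is installed in compiled form; this text tells all that it offers.
- The arm moves only by the tool jog_arm, never from a script. Its argument "deltas" is a list that holds one entry, the list of rows, each a list of 5 numbers: the opening, from -1 (shut) to 1 (fully open), then the shift along the world's x, y, z in cm, then the turn about the world's z in rad. In form: [[[claw, dx, dy, dz, turn], ...]]. A call has 1 to 8 rows; each row shifts and turns the commanded pose from where the row before left it; what a row does not reach is not made up. A row lasts 1/8 s, in which the tool goes at most 62.5 mm and 10.7 degrees, less where a joint would pass 70% of its speed; a pose out of reach is approached as far as the arm can. A call with a gripper value outside its range is refused whole. The fingers move at their own pace and stop on an object; "force" is the grip in N (left out, the last holds). Time passes only in rows, so rows that do not move let the fingers close. It gives the time, the measured TCP pose, the force, the opening and the grip force at its end, in the units of the state.
- r.get_state(): the state, without advancing time (a new reading comes with each control period).
- r.capture(name): name is "side" or "top"; returns the picture (420x560x3 uint8, blue, green, red); there is no depth.
- r.camera_info(name): a dict with "fx", "fy", "cx", "cy" (pixels), "k1" (the pictures are not rectified: a ray, as slopes to the right and down, at radius r is drawn at 1 + k1 r^2 times it, then the intrinsics apply), "view" (4x4, takes a point from world to camera coordinates). Camera axes: x right, y up, looking along -z (the intrinsics and any distortion apply to the point x, -y, -z); pixel columns grow to the right and rows downward; lengths in m; the calibration is good to about 2 mm. A picture is of the moment at which its call begins. camera_info takes no time and is no camera call.
- r.close_job(): hands the job in; it is judged then, once.
The state is a dict: "time_s": time; "joints": joint angles; "qd": joint speeds; "joint_torque": joint torques, N m; "tcp_pos": TCP position; "eef_rot": TCP orientation; "contact_force": force on the tool from outside, world axes, zero at the start; "moment": the same for the moment, N m; "gripper_width": finger opening in m; "gripper_force": force on a finger pad.
Only numpy, scipy, OpenCV 4.12 (cv2) and the standard library are available. Lean on these libraries where they do the work, as an engineer would, in place of code of your own. Each camera call takes 0.05 s, during which the arm holds its last target. There are 200 camera calls.

### The job

Couple the hand drive of the sample turntable: take the black knob, ease it down gently until the teeth touch, and rock it round a little under light pressure until they mesh and the knob goes fully home, without forcing the teeth and without dragging the sample plate round before it is engaged. Then turn the plate with the knob until the stub with the red ring stands at the white arrow, and let go; do not touch the plate itself and leave the other things on the table alone.

Things in the scene. Friction and masses are not known exactly. Their poses are not given: they have to be found in the camera images.
- drive_base: Blue round foot of the hand-driven sample turntable, 140 mm across, 24 mm high, fixed to the table; origin on the table, on the vertical axis that plate, spindle and knob share. A tongue 34 mm wide runs along its own -x to 104 mm from the axis; its upright end block, 38 mm high, carries the white arrow on top, pointing at the axis.
- mark (a point): The point on the base's -x side, 62 mm from the axis and 38 mm above the table, at which the white arrow points: the red-ringed stub belongs here.
- sample_plate: Aluminium disc, 166 mm across, its top 34 mm above the table, turning about the vertical axis (stiff: 0.15 N m of friction; it stays where it is left). Six stubs, 16 mm across and 4 mm high, stand on it 62 mm from the axis, 60 degrees apart. Origin on the axis, on the table; z axis up.
- crown (a point): Point on the axis at the height of the tops of the crown, 46 mm above the table. The crown is 9 upright teeth (pitch 40 degrees, 9 mm high, 20 to 32 mm from the axis) in the middle of the sample plate, turning with it, clamped to it at an angle that is not known. Nothing measured tells where its gaps stand; they must be found by feel.
- red_stub (a point): Centre of the top of the one red stub, with a flat red ring (27 mm across) round it, on the sample plate, 62 mm from the axis, 38 mm above the table. At the start it stands 20 to 57 degrees clockwise (seen from above) of the arrow's mark about the axis; the plate has to turn anticlockwise.
- spindle: Steel spindle on the axis (14 mm thick, turns freely, no stops) with the black knob and below it a brass hub, 64 mm across, its top 64 mm above the table with the knob up, with 3 downward square-ended dogs. Dogs are 4 mm thick, gaps of the crown 5.8 mm: once meshed there is about 2 degrees of play either way. Origin on the axis, on the table.
- knob_top (a point): Centre of the top of the round ribbed black knob, 40 mm across and 34 mm high, 104 mm above the table when up. The knob turns with the spindle and slides down it.
- gear_knob (a joint): Downward travel of the knob in m: 0 up (disengaged), 0.012 fully home; 0 to 0.002 at the start. About 2 N of friction; it stays where left. The dogs reach the tops of the teeth at 0.004. Standing on teeth, a spring between knob and hub (2.5 N per mm) gives up to 4 mm more, then it is solid and the teeth take the full push; over gaps the knob goes down to 0.012.
- gel_case: Bystander: flat black and clear case, 46x46x16 mm, right of the turntable.
- tape_roll: Bystander: roll of amber tape lying flat, 77 mm across, 19 mm high, right of the turntable.
- clear_vial: Bystander: glass vial with a white cap, 24 mm across, 50 mm high, standing left of the turntable.
- hex_keys: Bystander: blue folding hex key set, 25x85x20 mm, left of the turntable.

How it is judged:
By the outcome, as a careful person would: the job done as asked, in the order asked, and still so for the second after the job is handed in, with the robot touching nothing.
It also fails if it takes over 48 s, if anything falls off the work surface, if the arm or the gripper's body presses on something with over 40 N, if the wrist force passes 120 N, or if a joint passes its speed limit or range.

## Working session

There is one attempt and no reset: what is moved stays moved. The work goes in short steps, Python scripts to look and compute and a tool call to move; the robot and the scene stay as the last step left them, time stands still between calls to the robot, and variables do not carry over. Pictures are saved under pics/ and viewed, at most 10 in all, crops included, and the job is handed in when it is done.

Besides the shell and the picture viewer there is one more tool, called after "Request:" as name([rows], argument=value, ...), one row to a line, values as JSON. jog_arm: Moves the arm, as the interface text tells. Its arguments: {"type":"object","properties":{"deltas":{"type":"array"},"force":{"type":"number"}},"required":["deltas"]}

```bash
mkdir -p pics; python3 - <<'E'
from plant import r
import cv2
s=r.get_state(); print(s)
for n in("side","top"):
    cv2.imwrite(f"pics/{n}0.png",r.capture(n)); print(n,r.camera_info(n))
E
```

```text
{'time_s': 0.0, 'joints': array([ 9.18504007e+01,  2.05914064e+01,  6.33001161e-01, -2.10291467e-02,
       -7.01338572e+01, -1.65072198e+01]), 'qd': array([-0.02459677, -0.02039076, -0.04499749, -0.00447583,  0.09717897,
       -0.01225873]), 'joint_torque': array([-7.98453984e-04, -5.82710838e+01,  2.93055135e+01,  6.99728161e+00,
        6.98360396e-03, -1.62211750e-04]), 'tcp_pos': array([0.17068502, 0.65254584, 0.21751428]), 'eef_rot': array([ 1.79905923e+02, -7.26396444e-03, -1.46639752e+01]), 'contact_force': array([-0.40019205,  0.62180463,  0.16324164]), 'moment': array([ 0.03357501, -0.00174231, -0.01129169]), 'gripper_force': 0.0, 'gripper_width': 0.08774136674806168}
side {'fx': 531.0883261723158, 'fy': 531.0883261723158, 'cx': 280.2542993923841, 'cy': 217.17319268049982, 'k1': -0.17663004544812586, 'view': array([[-0.98905539, -0.14723013,  0.00962949,  0.52762153],
       [ 0.07299296, -0.4315412 ,  0.89913526, -0.11524779],
       [-0.12822428,  0.88999746,  0.43756491, -1.20240572],
       [ 0.        ,  0.        ,  0.        ,  1.        ]])}
top {'fx': 421.88294156598715, 'fy': 421.88294156598715, 'cx': 279.09888351173504, 'cy': 210.1322592486998, 'k1': -0.03826191961503235, 'view': array([[ 0.02861291, -0.99932366, -0.02309835,  0.06104495],
       [ 0.98594622,  0.02440983,  0.1652701 , -0.53085014],
       [-0.16459449, -0.02750259,  0.98597782, -1.05048086],
       [ 0.        ,  0.        ,  0.        ,  1.        ]])}
```

View pics/side0.png

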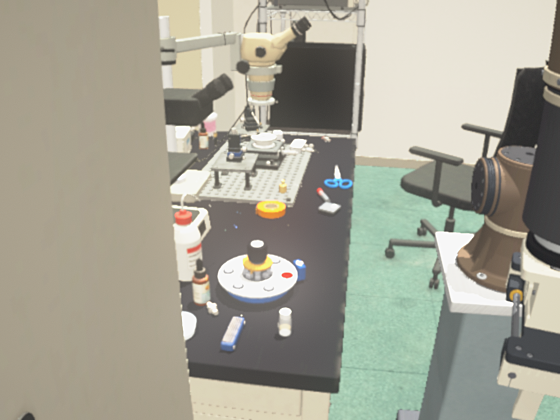

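View pics/top0.png

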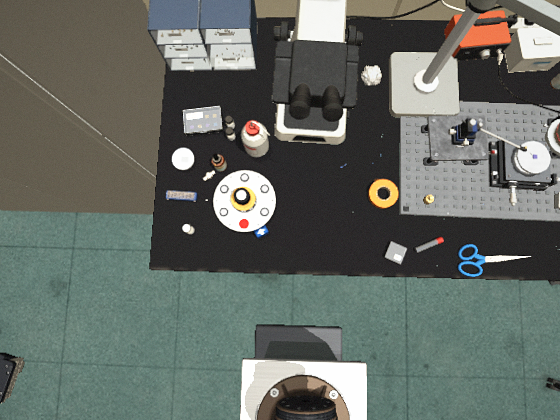

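Side view: the knob is at about (257,246), red stub (287,275), blue arrow block (300,269). Top view: knob (241,196), red stub (244,224), block (262,231). I'll enlarge both.

```bash
python3 - <<'E'
import cv2,numpy as np
a=cv2.imread("pics/side0.png")[225:315,205:325]; b=cv2.imread("pics/top0.png")[160:250,195:285]
f=lambda i,k:cv2.resize(i,None,fx=k,fy=k,interpolation=cv2.INTER_CUBIC)
cv2.imwrite("pics/crops0.png",np.vstack([np.hstack([f(a,3),np.zeros((270,40,3),np.uint8),]),][:0]+[np.hstack([cv2.resize(a,(456,342),interpolation=cv2.INTER_CUBIC),cv2.resize(b,(342,342),interpolation=cv2.INTER_CUBIC)])]))
E
```

```text
(no output)
```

View pics/crops0.png

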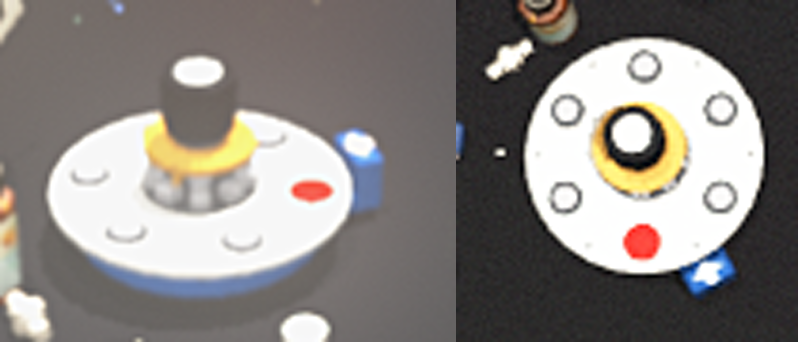

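```bash
cat > h.py <<'E'
import numpy as np,cv2
from plant import r
def cal(n):
    c=r.camera_info(n);K=np.array([[c['fx'],0,c['cx']],[0,c['fy'],c['cy']],[0,0,1]]);D=np.array([c['k1'],0,0,0.])
    return K,D,np.diag([1,-1,-1,1])@c['view']
def und(n,p):
    K,D,V=cal(n);return cv2.undistortPoints(np.array([[p]],float),K,D).ravel(),V
def tri(ps,pt):
    a,V=und('side',ps);b,W=und('top',pt)
    X=cv2.triangulatePoints(V[:3],W[:3],a,b).ravel();return X[:3]/X[3]
def plane(n,p,z):
    a,V=und(n,p);R=V[:3,:3].T;o=-R@V[:3,3];d=R@np.array([*a,1]);return o+d*(z-o[2])/d[2]
def proj(n,X):
    K,D,V=cal(n);return cv2.projectPoints(np.array([X],float),cv2.Rodrigues(V[:3,:3])[0],V[:3,3],K,D)[0].ravel()
E
python3 - <<'E'
from h import *
np.set_printoptions(precision=4,suppress=True)
P={'knob':((256.7,243.3),(240.95,194.1),.104),'red':((286.5,274.6),(243.6,223.05),.038),'arrow':((298.9,262.5),(261.5,230.9),.038)}
for k,(a,b,z) in P.items(): print(k,tri(a,b),plane('side',a,z),plane('top',b,z))
print('disc',plane('top',(244.4,200.3),.034))
s=lambda x,y:(x/3.8-.37+205,y/3.8-.37+225)
t=lambda x,y:((x-456)/3.8-.37+195,y/3.8-.37+160)
# ellipse fit of rim points on the plane
pt=np.array([plane('top',t(*p),.034)[:2] for p in[(524,154),(766,154),(645,37),(645,274)]]);print(pt.mean(0),np.ptp(pt,0))
pt=np.array([plane('top',t(*p),.038)[:2] for p in[(645,66),(567,109),(721,109),(565,197),(720,197),(642,241)]]);print(pt.mean(0))
pt=np.array([plane('side',s(*p),.034)[:2] for p in[(48,190),(354,190),(201,108),(201,278)]]);print(pt)
E
```

```text
knob [0.5573 0.1691 0.105 ] [0.558  0.1672 0.104 ] [0.5571 0.1692 0.104 ]
red [0.495  0.1672 0.0353] [0.4953 0.1713 0.038 ] [0.4938 0.1669 0.038 ]
arrow [0.475  0.1195 0.0385] [0.4756 0.1186 0.038 ] [0.4744 0.1195 0.038 ]
disc [0.5549 0.1678 0.034 ]
[0.5553 0.168 ] [0.1674 0.1685]
[0.5554 0.1687]
[[0.6383 0.1891]
 [0.4728 0.1613]
 [0.5723 0.0862]
 [0.54   0.258 ]]
```

Axis is at about (0.556, 0.1685) and the knob top at about 0.104. The red stub is at 181° and the arrow at 211°, so the plate needs about +30°.

Request:
jog_arm([
  [[1, 2.4, -3.0, 0, 0], [1, 2.4, -3.0, 0, 0], [1, 2.4, -3.0, 0, 0], [1, 2.4, -3.0, 0, 0], [1, 2.4, -3.0, 0, 0], [1, 2.4, -3.0, 0, 0], [1, 2.4, -3.0, 0, 0], [1, 2.4, -3.0, 0, 0]],
], force=5)

```text
time_s: 1.1
tcp_pos: [0.3633, 0.4118, 0.2182]
eef_rot: [180.0, 0.0, -14.7]
contact_force: [0.2, -0.0, -0.2]
gripper_width: 0.0876
gripper_force: 0.0
```

Request:
jog_arm([
  [[1, 2.4, -3.0, 0, 0], [1, 2.4, -3.0, 0, 0], [1, 2.4, -3.0, 0, 0], [1, 2.4, -3.0, 0, 0], [1, 2.4, -3.0, 0, 0], [1, 2.4, -3.0, 0, 0], [1, 2.4, -3.0, 0, 0], [1, 2.4, -3.0, 0, 0]],
])

```text
time_s: 2.1
tcp_pos: [0.5553, 0.1719, 0.2182]
eef_rot: [180.0, 0.0, -14.7]
contact_force: [1.1, 0.7, -0.6]
gripper_width: 0.0876
gripper_force: 0.0
```

Request:
jog_arm([
  [[1, 0.1, -0.4, 0, 0], [1, 0, 0, 0, 0], [1, 0, 0, 0, 0]],
])

```text
time_s: 2.48
tcp_pos: [0.5554, 0.1697, 0.2184]
eef_rot: [-180.0, 0.0, -14.6]
contact_force: [-0.1, -0.1, 0.0]
gripper_width: 0.0874
gripper_force: 0.0
```

```bash
python3 - <<'E'
from h import *
s=r.get_state(); print(s['tcp_pos'],s['eef_rot'],s['joints'],s['contact_force'],s['time_s'])
a=r.capture('side')[170:300,180:355];b=r.capture('top')[100:260,160:330]
cv2.imwrite('pics/c1.png',np.hstack([cv2.resize(a,(430,320)),cv2.resize(b,(340,320))]))
E
```

```text
[0.55536078 0.16965524 0.21843827] [-1.79993545e+02  7.12503830e-03 -1.46126346e+01] [ 3.62670020e+01  1.17280785e+01 -1.15523157e+01 -1.04515976e-02
 -6.67190937e+01  3.91244939e+01] [-0.05098267 -0.056981    0.03583209] 2.475
```

View pics/c1.png

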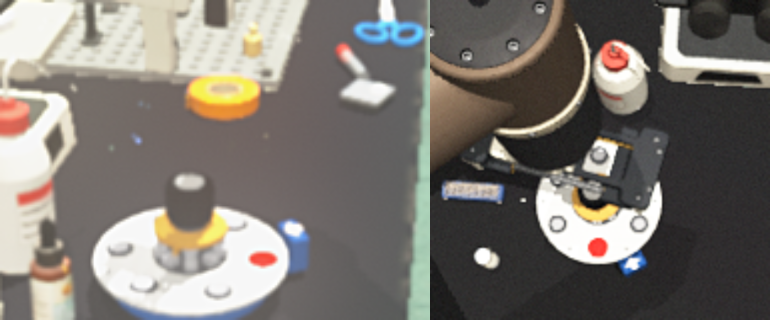

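Top: the gripper is above the knob and clear of the white bottle. The side crop shows the turntable unchanged but no gripper, so I need the full side frame.

```bash
python3 - <<'E'
from h import *
cv2.imwrite('pics/s2.png',r.capture('side'));print(proj('side',r.get_state()['tcp_pos']),proj('side',[.556,.1685,.104]),proj('top',r.get_state()['tcp_pos']))
E
```

```text
[257.19730805 192.05488829] [257.56472797 243.68614946] [234.84620192 184.29624487]
```

View pics/s2.png

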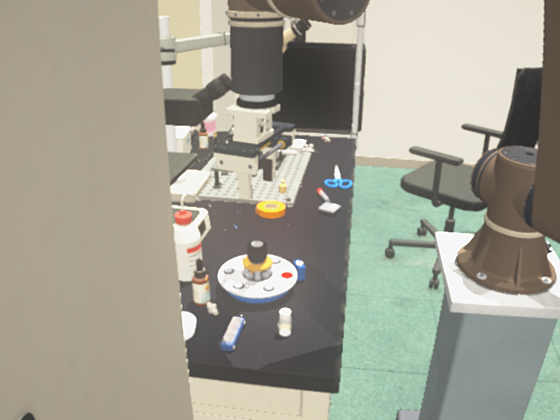

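```bash
python3 - <<'E'
from h import *
c=tri((183.5,213),(253,127));print(c)
d=c[:2]-[.556,.1685];print(np.hypot(*d),np.degrees(np.arctan2(d[1],d[0])))
print(tri((200,264),(216,157)))
for yaw in range(-50,61,10):
    o=[]
    for q,h in((d,.033),(np.array(tri((200,264),(216,157))[:2])-[.556,.1685],.016)):
        a=np.radians(yaw);R=np.array([[np.cos(a),np.sin(a)],[-np.sin(a),np.cos(a)]]);p=abs(R@q)-[.039,.0965]
        o.append(round(np.hypot(*np.maximum(p,0))-h,3))
    print(yaw,o)
E
```

```text
[0.71703473 0.14205995 0.14739407]
0.16319087338092791 -9.324114402074468
[0.65674853 0.23966674 0.08753737]
-50 [np.float64(0.052), np.float64(0.01)]
-40 [np.float64(0.068), np.float64(0.007)]
-30 [np.float64(0.081), np.float64(0.004)]
-20 [np.float64(0.088), np.float64(0.016)]
-10 [np.float64(0.091), np.float64(0.032)]
0 [np.float64(0.089), np.float64(0.046)]
10 [np.float64(0.082), np.float64(0.057)]
20 [np.float64(0.07), np.float64(0.064)]
30 [np.float64(0.055), np.float64(0.068)]
40 [np.float64(0.04), np.float64(0.068)]
50 [np.float64(0.029), np.float64(0.064)]
60 [np.float64(0.026), np.float64(0.057)]
```

Clearances are good over the whole yaw range, so I'll descend.

Request:
jog_arm([
  [[1, 0, -0.1, -2.5, 0], [1, 0, 0, -2.5, 0], [1, 0, 0, -2.5, 0], [1, 0, 0, -2.5, 0], [1, 0, 0, -1.5, 0], [1, 0, 0, -0.8, 0], [1, 0, 0, 0, 0]],
], force=5)

```text
time_s: 3.5
tcp_pos: [0.5558, 0.1681, 0.0954]
eef_rot: [180.0, 0.0, -14.6]
contact_force: [0.4, 0.1, -0.4]
gripper_width: 0.0877
gripper_force: 0.0
```

Request:
jog_arm([
  [[0.2, 0, 0, 0, 0], [-0.1, 0, 0, 0, 0], [-0.2, 0, 0, 0, 0], [-0.2, 0, 0, 0, 0]],
])

```text
time_s: 4.0
tcp_pos: [0.5559, 0.168, 0.0957]
eef_rot: [-180.0, -0.0, -14.7]
contact_force: [-0.0, -0.3, 0.2]
gripper_width: 0.0531
gripper_force: 0.0
```

Request:
jog_arm([
  [[-0.4, 0, 0, 0, 0], [-0.7, 0, 0, 0, 0], [-0.7, 0, 0, 0, 0], [-0.7, 0, 0, 0, 0]],
], force=8)

```text
time_s: 4.5
tcp_pos: [0.5559, 0.168, 0.0955]
eef_rot: [-180.0, -0.0, -14.7]
contact_force: [-1.1, 0.3, 1.3]
gripper_width: 0.0151
gripper_force: 0.4
```

The width is 15 mm, which isn't the 40 mm knob. I'll look before moving on.

```bash
python3 - <<'E'
from h import *
s=r.get_state(); print(s['tcp_pos'],s['contact_force'],s['moment'],s['gripper_width'],s['gripper_force'])
a=r.capture('side')[190:310,190:330];b=r.capture('top')[140:260,180:300]
cv2.imwrite('pics/c3.png',np.hstack([cv2.resize(a,(440,377),interpolation=2),cv2.resize(b,(356,377),interpolation=2)]))
E
```

```text
[0.55585925 0.16804857 0.09551879] [-1.07577037  0.27069025  1.2608121 ] [ 0.01152682  0.05575335 -0.02707854] 0.015110690638792383 0.41210131254047155
```

View pics/c3.png

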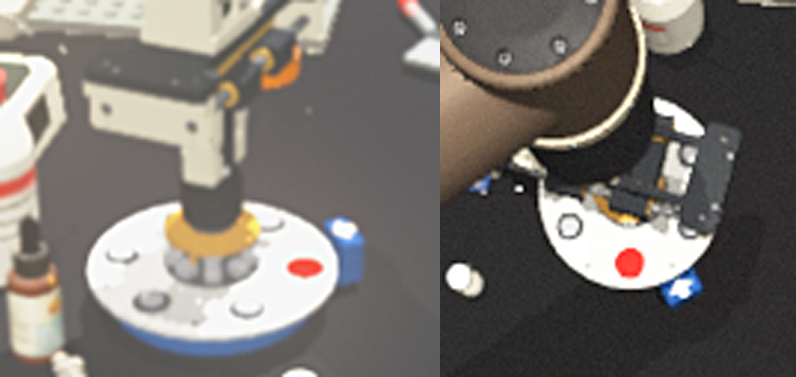

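```bash
python3 - <<'E'
from h import *
print(r.tip_extent); s=r.get_state()
for z in(.0765,.0955,.104): print(z,proj('side',[.556,.168,z]),proj('side',[.556,.180,z]),proj('top',[.556,.168,z]))
E
python3 - <<'E'
import cv2
i=cv2.imread('pics/c3.png')[130:250,140:300]
cv2.imwrite('pics/c4.png',cv2.resize(i,None,fx=4.5,fy=4.5,interpolation=2))
E
```

```text
0.019
0.0765 [257.74179329 255.29058989] [256.65563746 258.20358391] [242.60139741 196.71437431]
0.0955 [257.65077126 247.22174475] [256.55421571 250.08034581] [241.7767105  195.21753775]
0.104 [257.61018796 243.56919426] [256.50895798 246.40251424] [241.39821852 194.53053887]
```

View pics/c4.png

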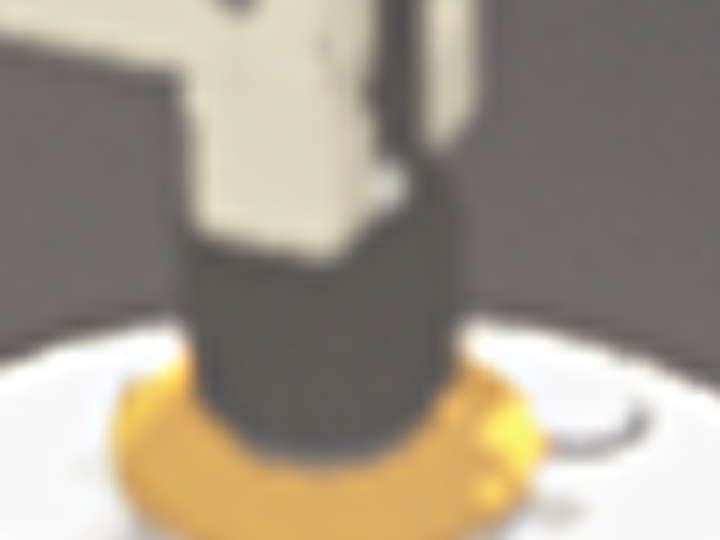

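The enlarged crop shows the closed fingertips just above the knob top: near tip at full-image (253.7, 248), knob highlight at (262, 244.5). So the tips stand about 3 cm higher than TCP minus 19 mm suggests, and the fingers shut above the knob. I'll open, go lower with the fingers clear of the hub, and look again.

Request:
jog_arm([
  [[1, 0, 0, 0, 0], [1, 0, 0, 0, 0], [1, 0, 0, 0, 0], [1, 0, 0, 0, 0], [1, 0, 0, 0, 0], [1, 0, 0, 0, 0]],
])

```text
time_s: 5.35
tcp_pos: [0.5558, 0.168, 0.0954]
eef_rot: [180.0, 0.0, -14.7]
contact_force: [-0.2, -0.1, -0.2]
gripper_width: 0.0684
gripper_force: 0.0
```

Request:
jog_arm([
  [[1, 0, 0, -0.8, 0], [1, 0, 0, -0.8, 0], [1, 0, 0, -0.8, 0], [1, 0, 0, 0, 0]],
])

```text
time_s: 5.85
tcp_pos: [0.5552, 0.1677, 0.0704]
eef_rot: [179.9, 0.1, -14.7]
contact_force: [-0.3, -0.1, 0.0]
gripper_width: 0.0876
gripper_force: 0.0
```

```bash
python3 - <<'E'
from h import *
s=r.get_state(); print(s['tcp_pos'],s['contact_force'],s['moment'],s['gripper_width'])
a=r.capture('side')[210:300,200:320]
cv2.imwrite('pics/c5.png',cv2.resize(a,(780,585),interpolation=2))
E
```

```text
[0.55524498 0.16768521 0.07038757] [-0.28642718 -0.09269377  0.01974519] [-0.04359143 -0.02062015  0.01183349] 0.08764986179061547
```

View pics/c5.png

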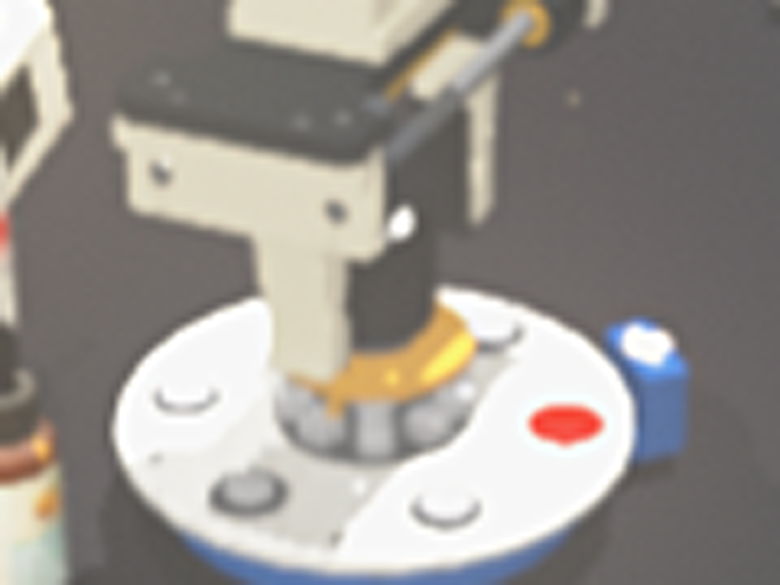

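The near tip is at (247.7, 267) and the far tip at (273.8, 244). Their mean lies on the axis at z≈0.077, so the pads now straddle the knob and stay above the hub. I'll close gently.

Request:
jog_arm([
  [[0, 0, 0, 0, 0], [0, 0, 0, 0, 0], [-0.1, 0, 0, 0, 0], [-0.2, 0, 0, 0, 0], [-0.3, 0, 0, 0, 0], [-0.3, 0, 0, 0, 0]],
], force=6)

```text
time_s: 6.65
tcp_pos: [0.5558, 0.1682, 0.0715]
eef_rot: [-180.0, -0.0, -14.7]
contact_force: [-0.5, 0.5, 0.2]
gripper_width: 0.0398
gripper_force: 6.0
```

The knob is held: width 39.8 mm, no side load. I'll firm the grip.

Request:
jog_arm([
  [[-0.5, 0, 0, 0, 0], [-0.5, 0, 0, 0, 0], [-0.5, 0, 0, 0, 0]],
], force=35)

```text
time_s: 7.02
tcp_pos: [0.5559, 0.1681, 0.0715]
eef_rot: [-180.0, -0.0, -14.7]
contact_force: [-0.3, 1.8, 0.6]
gripper_width: 0.0391
gripper_force: 35.0
```

Request:
jog_arm([
  [[-0.5, 0, 0, -0.05, 0], [-0.5, 0, 0, -0.05, 0], [-0.5, 0, 0, -0.05, 0], [-0.5, 0, 0, 0, 0]],
])

```text
time_s: 7.52
tcp_pos: [0.5558, 0.1681, 0.0699]
eef_rot: [-180.0, -0.0, -14.7]
contact_force: [-0.1, 0.8, -0.1]
gripper_width: 0.0388
gripper_force: 35.0
```

Request:
jog_arm([
  [[-0.5, 0, 0, -0.05, 0], [-0.5, 0, 0, -0.05, 0], [-0.5, 0, 0, 0, 0]],
])

```text
time_s: 7.9
tcp_pos: [0.5559, 0.1681, 0.0689]
eef_rot: [-180.0, -0.0, -14.7]
contact_force: [-0.2, 1.6, -0.7]
gripper_width: 0.039
gripper_force: 35.0
```

Request:
jog_arm([
  [[-0.5, 0, 0, -0.05, 0], [-0.5, 0, 0, 0, 0], [-0.5, 0, 0, 0, 0]],
])

```text
time_s: 8.28
tcp_pos: [0.5558, 0.1681, 0.0684]
eef_rot: [-180.0, -0.0, -14.7]
contact_force: [0.1, 2.0, 0.8]
gripper_width: 0.0391
gripper_force: 35.0
```

Request:
jog_arm([
  [[-0.5, 0, 0, -0.05, 0], [-0.5, 0, 0, 0, 0], [-0.5, 0, 0, 0, 0]],
])

```text
time_s: 8.65
tcp_pos: [0.5559, 0.1681, 0.068]
eef_rot: [-180.0, -0.0, -14.7]
contact_force: [-0.3, 2.2, 1.9]
gripper_width: 0.039
gripper_force: 35.0
```

Request:
jog_arm([
  [[-0.5, 0, 0, -0.05, 0], [-0.5, 0, 0, 0, 0], [-0.5, 0, 0, 0, 0]],
])

```text
time_s: 9.02
tcp_pos: [0.5559, 0.1681, 0.0676]
eef_rot: [-180.0, -0.0, -14.7]
contact_force: [-0.3, 2.7, 2.4]
gripper_width: 0.0391
gripper_force: 35.0
```

Request:
jog_arm([
  [[-0.5, 0, 0, -0.05, 0], [-0.5, 0, 0, 0, 0], [-0.5, 0, 0, 0, 0]],
])

```text
time_s: 9.4
tcp_pos: [0.5559, 0.1681, 0.0671]
eef_rot: [-180.0, -0.0, -14.6]
contact_force: [-1.2, 1.9, 4.4]
gripper_width: 0.0387
gripper_force: 35.0
```

Request:
jog_arm([
  [[-0.5, 0, 0, -0.05, 0], [-0.5, 0, 0, 0, 0], [-0.5, 0, 0, 0, 0]],
])

```text
time_s: 9.78
tcp_pos: [0.5559, 0.168, 0.0665]
eef_rot: [-180.0, -0.0, -14.7]
contact_force: [-0.3, 2.2, 5.1]
gripper_width: 0.0388
gripper_force: 35.0
```

The slope of about 2.5 N/mm means the dogs stand on the teeth at about 5 N. I'll rock anticlockwise under this light load.

Request:
jog_arm([
  [[-0.5, 0, 0, 0, 0.03], [-0.5, 0, 0, 0, 0.03], [-0.5, 0, 0, 0, 0]],
])

```text
time_s: 10.15
tcp_pos: [0.5558, 0.1679, 0.0661]
eef_rot: [180.0, 0.0, -11.2]
contact_force: [0.4, 1.1, 1.1]
gripper_width: 0.0389
gripper_force: 35.0
```

Request:
jog_arm([
  [[-0.5, 0, 0, 0, 0.03], [-0.5, 0, 0, 0, 0.03], [-0.5, 0, 0, 0, 0]],
])

```text
time_s: 10.52
tcp_pos: [0.5557, 0.1678, 0.0662]
eef_rot: [180.0, 0.0, -7.8]
contact_force: [2.3, 0.5, -1.7]
gripper_width: 0.0391
gripper_force: 35.0
```

```bash
python3 - <<'E'
from h import *
for i in range(3):
    s=r.get_state(); print(s['tcp_pos'],s['contact_force'],s['moment'])
b=r.capture('top');hsv=cv2.cvtColor(b,cv2.COLOR_BGR2HSV)
def red(im):
    h=cv2.cvtColor(im,cv2.COLOR_BGR2HSV)[210:245,225:275].astype(int); m=((h[...,0]<8)|(h[...,0]>172))&(h[...,1]>150)
    y,x=np.nonzero(m);return x.mean()+225,y.mean()+210,m.sum()
for im in(cv2.imread('pics/top0.png'),b):
    q=red(im);p=plane('top',q[:2],.038)[:2]-[.5556,.1683];print(q,np.hypot(*p),np.degrees(np.arctan2(p[1],p[0]))%360)
E
```

```text
[0.55573637 0.16783165 0.06620512] [ 2.26328948  0.54342918 -1.70259234] [ 0.23326299 -0.74528717  0.05089461]
[0.55573637 0.16783165 0.06620512] [ 2.26328948  0.54342918 -1.70259234] [ 0.23326299 -0.74528717  0.05089461]
[0.55573637 0.16783165 0.06620512] [ 2.26328948  0.54342918 -1.70259234] [ 0.23326299 -0.74528717  0.05089461]
(np.float64(243.3846153846154), np.float64(223.2923076923077), np.int64(65)) 0.06247862288153256 180.79210261801202
(np.float64(243.26153846153846), np.float64(223.23076923076923), np.int64(65)) 0.062321602975998446 180.4922383003489
```

The load dropped (5 → 1 N) and the plate hasn't moved (180.5°). I'll ease down, watching the force.

Request:
jog_arm([
  [[-0.5, 0, 0, -0.05, 0], [-0.5, 0, 0, -0.05, 0], [-0.5, 0, 0, 0, 0]],
])

```text
time_s: 10.95
tcp_pos: [0.5557, 0.1678, 0.0655]
eef_rot: [180.0, 0.0, -7.8]
contact_force: [1.6, -0.8, 0.9]
gripper_width: 0.0389
gripper_force: 35.0
```

Request:
jog_arm([
  [[-0.5, 0, 0, -0.05, 0], [-0.5, 0, 0, -0.05, 0], [-0.5, 0, 0, 0, 0]],
])

```text
time_s: 11.32
tcp_pos: [0.5557, 0.1679, 0.0644]
eef_rot: [180.0, 0.0, -7.8]
contact_force: [1.6, -1.5, 0.6]
gripper_width: 0.0391
gripper_force: 35.0
```

No rise, so it's meshed. Down to the stop, gently.

Request:
jog_arm([
  [[-0.5, 0, 0, -0.07, 0], [-0.5, 0, 0, -0.07, 0], [-0.5, 0, 0, 0, 0]],
])

```text
time_s: 11.7
tcp_pos: [0.5557, 0.1679, 0.0629]
eef_rot: [180.0, 0.0, -7.8]
contact_force: [1.2, -2.3, 0.0]
gripper_width: 0.0392
gripper_force: 35.0
```

Request:
jog_arm([
  [[-0.5, 0, 0, -0.07, 0], [-0.5, 0, 0, -0.07, 0], [-0.5, 0, 0, 0, 0]],
])

```text
time_s: 12.08
tcp_pos: [0.5557, 0.1679, 0.0615]
eef_rot: [180.0, 0.0, -7.8]
contact_force: [2.1, -2.5, 0.4]
gripper_width: 0.0387
gripper_force: 35.0
```

Request:
jog_arm([
  [[-0.5, 0, 0, -0.05, 0], [-0.5, 0, 0, -0.05, 0], [-0.5, 0, 0, 0, 0]],
])

```text
time_s: 12.45
tcp_pos: [0.5557, 0.1679, 0.0606]
eef_rot: [180.0, 0.0, -7.8]
contact_force: [1.6, -3.6, -0.0]
gripper_width: 0.0391
gripper_force: 35.0
```

Request:
jog_arm([
  [[-0.5, 0, 0, -0.05, 0], [-0.5, 0, 0, 0, 0]],
])

```text
time_s: 12.7
tcp_pos: [0.5558, 0.168, 0.0603]
eef_rot: [180.0, -0.0, -7.8]
contact_force: [0.6, -3.2, 1.9]
gripper_width: 0.0389
gripper_force: 35.0
```

Request:
jog_arm([
  [[-0.5, 0, 0, -0.05, 0], [-0.5, 0, 0, 0, 0]],
])

```text
time_s: 12.95
tcp_pos: [0.5558, 0.1679, 0.0602]
eef_rot: [180.0, -0.0, -7.8]
contact_force: [-0.8, -2.8, 5.4]
gripper_width: 0.039
gripper_force: 35.0
```

Request:
jog_arm([
  [[-0.5, 0, 0, -0.05, 0], [-0.5, 0, 0, 0, 0]],
])

```text
time_s: 13.2
tcp_pos: [0.5558, 0.1679, 0.0602]
eef_rot: [-180.0, -0.0, -7.8]
contact_force: [-2.2, -4.0, 10.3]
gripper_width: 0.0391
gripper_force: 35.0
```

Hard stop at z=0.0602, so the knob is home. I'll relieve the push and turn the plate anticlockwise most of the way.

Request:
jog_arm([
  [[-0.5, 0, 0, 0.05, 0.04], [-0.5, 0, 0, 0, 0.06], [-0.5, 0, 0, 0, 0.06], [-0.5, 0, 0, 0, 0.06], [-0.5, 0, 0, 0, 0.06], [-0.5, 0, 0, 0, 0.06], [-0.5, 0, 0, 0, 0.06], [-0.5, 0, 0, 0, 0]],
])

```text
time_s: 14.2
tcp_pos: [0.5558, 0.167, 0.0602]
eef_rot: [179.9, 0.0, 15.2]
contact_force: [0.6, -6.7, 7.1]
gripper_width: 0.0392
gripper_force: 35.0
```

```bash
cat >> h.py <<'E'
def cen(im,lo,hi,smin,vmin,box,wrap=False):
    x0,y0,x1,y1=box;h=cv2.cvtColor(im,cv2.COLOR_BGR2HSV)[y0:y1,x0:x1].astype(int)
    m=(h[...,0]>=lo)&(h[...,0]<=hi) if not wrap else (h[...,0]<=lo)|(h[...,0]>=hi)
    m&=(h[...,1]>=smin)&(h[...,2]>=vmin);y,x=np.nonzero(m);return x.mean()+x0,y.mean()+y0,m.sum()
def ang(n,q,z):
    p=plane(n,q[:2],z)[:2]-[.5557,.1682];return round(np.hypot(*p),4),round(np.degrees(np.arctan2(p[1],p[0]))%360,2)
E
python3 - <<'E'
from h import *
s=r.get_state();print(s['eef_rot'],s['contact_force'],s['moment'])
t=r.capture('top');d=r.capture('side');cv2.imwrite('pics/t6.png',t);cv2.imwrite('pics/d6.png',d)
q=cen(t,8,172,150,60,(215,205,280,250),True);print('red top',q,ang('top',q,.038))
q=cen(d,8,172,150,60,(270,255,315,300),True);print('red side',q,ang('side',q,.038))
t0=cv2.imread('pics/top0.png')
# white arrow inside blue block, top: whitish px in block box
for im,n,b in((t0,'top',(255,225,270,240)),(cv2.imread('pics/side0.png'),'side',(292,257,306,268))):
    x0,y0,x1,y1=b;g=im[y0:y1,x0:x1].min(2);print(n);print(g)
E
```

```text
[1.79934492e+02 2.40907859e-02 1.51820359e+01] [ 0.57831266 -6.67245024  7.10393427] [-2.81365089 -0.15611073 -0.10627055]
red top (np.float64(252.13636363636363), np.float64(221.3939393939394), np.int64(66)) (np.float64(0.0616), np.float64(202.33))
red side (np.float64(285.61538461538464), np.float64(269.02564102564105), np.int64(39)) (np.float64(0.0586), np.float64(198.35))
top
[[254 255 253 247 255 255 255 241 181  32  25  26  29  34  37]
 [254 255 255 255 255 254 216  58  15  36  45  40  37  42  39]
 [255 255 255 254 218 139  34  14  32  50  52  39  30  39  41]
 [255 253 241 197  72  85  62  73  85  94  80  43  33  35  38]
 [227 148  57  15 174 251 241 243 234 184 114  59  45  29  43]
 [ 34  14  24 111 254 255 255 255 255 196  93  61  54  38  38]
 [ 28  41  42 190 255 255 255 255 200  46  62  69  51  40  35]
 [ 45  57 121 236 254 255 255 255 232 108  56  43  31  25  29]
 [ 38  59 171 250 226 234 255 255 255 135  34  22  28  35  32]
 [ 28  45  77  80  48 108 233 255 125  10  25  33  30  30  34]
 [ 24  45  61  62  59  46  27  18  13  27  40  31  28  39  35]
 [ 28  25  50  53  41  2
[... 183 characters left out ...]
 28  34  30  38  37  45  43  40  39  41  43]]
side
[[112 112 109 109 107 105 106 106 107 108 108 109 108 109]
 [111 109 107 109 111 113 115 112 109 106 107 108 109 107]
 [112 116 118 118 132 150 134 114 110 107 103 106 107 107]
 [116 121 116 133 210 254 236 185 174 170 129 105 105 108]
 [116 116 115 165 252 251 250 251 255 255 223 134 104 106]
 [110 109 112 191 251 249 248 248 249 254 255 193 112 104]
 [135 106 108 182 251 250 248 248 248 250 255 209 122 104]
 [217 132 100 134 226 252 249 248 248 248 226 143 115 110]
 [255 221 125  99 127 174 222 248 248 246 159 111 114 117]
 [251 255 214 117  95 103 113 140 167 166 127 112 114 115]
 [248 252 255 172  99 101 107 110 112 112 109 109 109 112]]
```

```bash
python3 - <<'E'
from h import *
def wc(im,b,lo,poly=None):
    x0,y0,x1,y1=b;g=np.clip(im[y0:y1,x0:x1].min(2).astype(float)-lo,0,None)
    if poly is not None:
        for j,i in poly:g[j,i]=0
    Y,X=np.mgrid[y0:y1,x0:x1];return (g*X).sum()/g.sum(),(g*Y).sum()/g.sum()
for k in('top0','t6'):
    im=cv2.imread(f'pics/{k}.png')
    q=wc(im,(257,229,266,236),100,[(0,0),(0,1),(0,2)]);print(k,q,ang('top',q,.038))
im=cv2.imread('pics/side0.png')
q=wc(im,(295,259,304,267),125);print(q,ang('side',q,.038))
q=cen(im,8,172,150,60,(270,255,315,300),True);print('red side0',q,ang('side',q,.038))
# other stubs' ring / axis check: red-ring circle centres at both angles with rim fit
for k in('top0','t6'):
    q=cen(cv2.imread(f'pics/{k}.png'),8,172,150,60,(215,205,280,250),True);print(plane('top',q[:2],.038)[:2])
d=cv2.imread('pics/d6.png')
a=cv2.resize(d[240:300,235:315],(400,300),interpolation=2);b=cv2.resize(cv2.imread('pics/t6.png')[185:245,210:290],(400,300),interpolation=2)
cv2.imwrite('pics/c6.png',np.hstack([a,b]))
E
```

```text
top0 (np.float64(260.9082167832168), np.float64(231.35533216783216)) (np.float64(0.095), np.float64(209.79))
t6 (np.float64(260.91636747624074), np.float64(231.36916578669482)) (np.float64(0.0951), np.float64(209.79))
(np.float64(298.9579476861167), np.float64(262.5523138832998)) (np.float64(0.0942), np.float64(211.62))
red side0 (np.float64(286.5), np.float64(274.72222222222223), np.int64(36)) (np.float64(0.0606), np.float64(176.63))
[0.49312735 0.16743627]
[0.49870017 0.1447894 ]
```

View pics/c6.png

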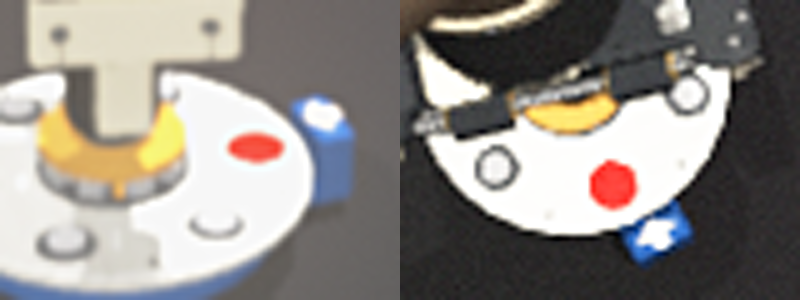

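Side: the red stub is short of the blue block at (322,112). Top: red at (613,185), arrow at (657,235), so about 7° remain. I'll refine the axis by a rim fit in the first top picture, since the side view is too grazing for this.

Request:
jog_arm([
  [[-0.5, 0, 0, 0, 0.04], [-0.5, 0, 0, 0, 0.04], [-0.5, 0, 0, 0, 0.02], [-0.5, 0, 0, 0, 0]],
])

```text
time_s: 14.8
tcp_pos: [0.5559, 0.1668, 0.0602]
eef_rot: [179.9, 0.0, 20.9]
contact_force: [1.4, -8.5, 6.4]
gripper_width: 0.0393
gripper_force: 35.0
```

```bash
python3 - <<'E'
from h import *
from scipy.optimize import least_squares
im=cv2.imread('pics/top0.png');g=im.min(2).astype(float)
g=im.max(2).astype(float)
c0=np.array([244.4,200.3]);P=[]
for a in np.radians(np.arange(0,360,3)):
    if 20<np.degrees(a)<85: continue   # arrow block side in image
    rr=np.arange(24,40,.1);x=c0[0]+rr*np.cos(a);y=c0[1]+rr*np.sin(a)
    v=cv2.remap(g.astype(np.float32),x[None].astype(np.float32),y[None].astype(np.float32),1).ravel()
    k=np.nonzero(v<150)[0]
    if len(k):P.append(plane('top',(x[k[0]],y[k[0]]),.034)[:2])
P=np.array(P);f=least_squares(lambda q:np.hypot(*(P-q[:2]).T)-q[2],[.5555,.168,.083],loss='soft_l1',f_scale=.0005)
print(f.x,len(P),np.std(f.fun));C=f.x[:2]
t=r.capture('top');cv2.imwrite('pics/t7.png',t)
A=lambda q:np.degrees(np.arctan2(*(plane('top',q[:2],.038)[:2]-C)[::-1]))%360
for i in(im,cv2.imread('pics/t6.png'),t):
    print('red',A(cen(i,8,172,150,60,(215,205,280,250),True)))
print('arrow',A((260.91,231.36)))
# block: all blue+white within block box
h=cv2.cvtColor(im,cv2.COLOR_BGR2HSV)[226:242,252:272].astype(int);m=(h[...,0]>95)&(h[...,0]<130)&(h[...,1]>120)&(h[...,2]>70)
y,x=np.nonzero(m);hull=cv2.convexHull(np.c_[x,y].astype(np.int32));M=cv2.moments(hull)
print('block',M['m10']/M['m00']+252,M['m01']/M['m00']+226,A((M['m10']/M['m00']+252,M['m01']/M['m00']+226)),m.sum())
print(r.get_state()['eef_rot'],r.get_state()['contact_force'])
E
```

```text
[0.55514642 0.16884456 0.0830465 ] 98 0.00517908795675474
red 181.30081095557847
red 203.08178814887341
red 208.02296392356533
arrow 210.2928953438818
block 260.9304897314376 231.32385466034756 210.34803929782439 75
[1.79925410e+02 3.37504645e-02 2.08557442e+01] [ 1.47303686 -8.52239073  7.41495232]
```

Arrow at 210.3°, red stub at 208.0°. A little more.

Request:
jog_arm([
  [[-0.5, 0, 0, 0, 0.02], [-0.5, 0, 0, 0, 0.02], [-0.5, 0, 0, 0, 0], [-0.5, 0, 0, 0, 0]],
])

```text
time_s: 15.35
tcp_pos: [0.5559, 0.1667, 0.0602]
eef_rot: [179.9, 0.0, 23.2]
contact_force: [2.4, -8.6, 7.5]
gripper_width: 0.0392
gripper_force: 35.0
```

```bash
python3 - <<'E'
from h import *
C=np.array([.55515,.16884])
A=lambda q:np.degrees(np.arctan2(*(plane('top',q[:2],.038)[:2]-C)[::-1]))%360
for i in range(3):print('red',A(cen(r.capture('top'),8,172,150,60,(215,205,280,250),True)))
print(r.get_state()['eef_rot'],r.get_state()['contact_force'])
E
```

```text
red 210.81920233294233
red 210.81920233294233
red 210.81920233294233
[1.79918955e+02 3.63604490e-02 2.31491146e+01] [ 0.9399337  -8.48569573  5.83488897]
```

The red stub is at 210.8° and the arrow at 210.3°, which is aligned. Releasing and lifting.

Request:
jog_arm([
  [[-0.5, 0, 0, 0, 0], [-0.1, 0, 0, 0, 0], [0.2, 0, 0, 0, 0], [0.5, 0, 0, 0, 0], [0.9, 0, 0, 0, 0], [0.9, 0, 0, 0, 0], [0.9, 0, 0, 0, 0]],
], force=8)

```text
time_s: 16.38
tcp_pos: [0.5558, 0.1682, 0.0596]
eef_rot: [-180.0, 0.0, 23.2]
contact_force: [-0.7, -0.4, -1.5]
gripper_width: 0.0813
gripper_force: 0.0
```

Request:
jog_arm([
  [[0.9, 0, 0, 0, 0], [0.9, 0, 0, 1.0, 0], [0.9, 0, 0, 2.0, 0], [0.9, 0, 0, 3.0, 0], [0.9, 0, 0, 3.0, 0], [0.9, 0, 0, 3.0, 0], [0.9, 0, 0, 2.0, 0], [0.9, 0, 0, 0, 0]],
])

```text
time_s: 17.38
tcp_pos: [0.5568, 0.1685, 0.2022]
eef_rot: [-180.0, -0.2, 23.2]
contact_force: [-1.3, 0.2, -0.9]
gripper_width: 0.0834
gripper_force: 0.0
```

Request:
jog_arm([
  [[0.9, -2, 3, 0, 0], [0.9, -2, 3, 0, 0], [0.9, -2, 3, 0, 0], [0.9, -2, 3, 0, 0], [0.9, -2, 3, 0, 0], [0.9, -2, 3, 0, 0], [0.9, 0, 0, 0, 0], [0.9, 0, 0, 0, 0]],
])

```text
time_s: 18.38
tcp_pos: [0.4355, 0.3477, 0.1992]
eef_rot: [180.0, 0.0, 23.2]
contact_force: [0.1, 0.1, 0.4]
gripper_width: 0.0833
gripper_force: 0.0
```

```bash
python3 - <<'E'
from h import *
C=np.array([.55515,.16884])
t=r.capture('top');d=r.capture('side')
A=lambda q:np.degrees(np.arctan2(*(plane('top',q[:2],.038)[:2]-C)[::-1]))%360
print('red',A(cen(t,8,172,150,60,(215,205,280,250),True)))
s=r.get_state();print(s['time_s'],s['contact_force'],s['gripper_width'])
a=cv2.resize(d[225:315,205:325],(456,342),interpolation=2);b=cv2.resize(t[160:250,195:285],(342,342),interpolation=2)
cv2.imwrite('pics/c8.png',np.hstack([a,b]))
E
```

```text
red 210.81920233294233
18.475 [ 0.53456008  0.0759357  -0.17317447] 0.08316754474795898
```

View pics/c8.png

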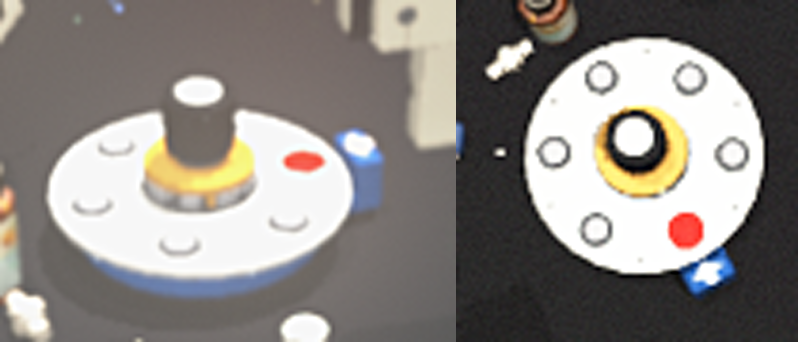

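The knob sits down with its hub seated in the crown (side view: knob top now at row 91, was 71). In the top view the axis, red stub (686,230) and arrow (709,271) are in line. Nothing else has moved, so I'm handing it in.

```bash
python3 -c "
from plant import r
print(r.close_job())"
```

```text
the job is handed in; nothing more can be done
None
```

The knob is meshed and fully home, the red-ringed stub stands at the white arrow to within about 0.5° by the top camera, the gripper is clear of everything, and the job was handed in at about 18.5 s; on the first grasp the fingers closed above the knob and brushed its top at about 1 N.

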